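# Hold the cover's hinge leaf in line with the housing's knuckles

## Task

Two loose steel hinge leaves lie on the bench; take the one whose short knuckle fits the gap between the two knuckles on the aluminium housing, and bring it in level so that all three knuckle holes line up, its plate reaching out away from the housing, ready for the hinge pin to be slid straight through. Keep holding it there in the gripper alone, not resting on or pressing against the housing: the job finishes while you hold it, without letting go. Leave the other leaf and everything else on the bench where they are.

Things in the scene. Friction and masses are not known exactly. Their poses are not given: they have to be found in the camera images.
- leaf: the hinge leaf to use, loose plain steel, about 0.22 kg. Lying flat: a plate 52 mm (x) by 60 mm (y), 5 mm thick, with an upright flange on top 36 mm long (along x), 12 mm thick (along y), reaching from 5 to 38 mm above the underside, to be pinched across y. At +x a tongue and a knuckle (tube along y, outer diameter 22, bore 12, length 30 mm). Origin on the underside, below the middle of the flange. The plate spans x -24 to +28 mm, the tongue to +42 mm. z points up
- leaf_bore (a point): centre of the leaf's knuckle bore, at (45, 0, 11) mm in the leaf's frame; y runs along the bore; axes as the leaf's
- housing: aluminium housing screwed to the bench, 80 mm (x) by 130 mm (y) by 60 mm high, origin under its centre. Its -x side faces roughly to the robot; a fixed hinge leaf lies on its top and overhangs that side with two knuckles (tubes along y, outer diameter 22, bore 12, each 24 mm long) that leave a 38 mm gap between them, open from above, below and the front. Small foot tabs at +y and -y, out to 86 mm
- housing_axis (a point): on the hinge axis, midway between the two fixed knuckles: (-60, 0, 72) mm in the housing's frame, 20 mm in front of its face; y runs along the holes, x points into the housing. The fixed tongues stand 61 to 66 mm above the bench. The leaf belongs here with its bore centre on this point and its axes parallel to these (plate towards -x, level)
- spare: the other loose steel leaf, same plate and flange but its knuckle is 52 mm long, too long for the gap; origin as for the leaf; leave it
- pin: hinge pin, steel, diameter 8 mm, 90 mm long with a small head, standing in its stand; origin at its foot; leave it
- pin_stand: black stand of the pin, 40 mm square base, 22 mm high, origin under its centre; leave it
- standoff_a: upright aluminium standoff, diameter 22 mm, 50 mm high, near the leaves; origin under its centre; leave it
- standoff_b: upright aluminium standoff, diameter 22 mm, 42 mm high; origin under its centre; leave it
- module: small aluminium box, 64 by 79 mm, 30 mm high; origin under its centre; leave it
- screwdriver: screwdriver lying on the bench; leave it
- flask: amber bottle, diameter 56 mm, 130 mm high; origin under its centre; leave it
- tub: white tub, diameter 70 mm, 50 mm high; origin under its centre; leave it

How it is judged:
By the outcome, as a careful person would: the job done as asked, in the order asked, and still so for the second after the job is handed in, while the arm keeps its last pose, push and grip.
It also fails if it takes over 32 s, if anything falls off the work surface, if the arm or the gripper's body presses on something with over 40 N, if the wrist force passes 120 N, or if a joint passes its speed limit or range.

## Robot

A 6-joint arm with a two-finger parallel gripper is mounted at the origin on the work surface. World frame = base frame: x ahead of the robot, y to its left, z up, the work surface at z = 0. Lengths are in m, angles in rad, forces in N, time in s.
With the tool pointing down it reaches from about 0.225 to 0.875 m from the base axis. Payload 3.4 kg.
Tool frame: the origin (TCP) lies between the finger pads; the fingertips stand 25 mm ahead of it and the grasp point (between the pads) lies 6 mm ahead of it; z points along the fingers, y is the line along which they close (so a half turn about z gives the same grasp; the last joint's range is limited). The gripper opens to 85 mm and grips with 20 to 120 N. Pads are 22 mm wide; open, the fingers measure 114 mm over their backs; the gripper's body (76 mm by 85 mm) begins 54 mm behind the grasp point. The pads swing forward as they close: fully open they stand 13 mm farther back than shut.
Start: joints at [-0.121, 0.276, 1.505, -0, 1.361, -0.121], TCP at [0.575, -0, 0.256] pointing down, gripper open.
Joint ranges: [-2.89, 2.89], [-0.75, 2.08], [0.22, 2.7], [-1.18, 4.32], [0.11, 2.71], [-2.7, 2.7]. Speed limits (rad/s): [2.57, 2.57, 3.14, 3.14, 3.14, 3.14].

## Interface

Orientations are given as a unit quaternion [w, x, y, z].
In Python, from rig import manip, cams, ticket gives the robot as it stands.
- The arm moves only by the tool step_arm, never from a script. Its argument "increments" is a list of rows, each an object with "dp": the shift along the world's x, y, z each as a share of 0.2 m, from -1 to 1, a list of three; "yaw": the turn about the world's z as a share of 0.15 rad, from -1 to 1; "grip": the opening, from 0 (shut) to 1 (fully open). In form: [{"dp": [tx, ty, tz], "yaw": yaw, "grip": grip}, ...]. A call has 1 to 5 rows; each row shifts and turns the commanded pose from where the row before left it; what a row does not reach is not made up. A row lasts 1/8 s, in which the tool goes at most 62.5 mm and 10.7 degrees, less where a joint would pass 70% of its speed; a pose out of reach is approached as far as the arm can. A call with a number of a shift or a turn outside -1 to 1 is refused whole. A call with a gripper value outside its range is refused whole. The fingers move at their own pace and stop on an object; "squeeze" is the grip in N (left out, the last holds). Time passes only in rows, so rows that do not move let the fingers close. It gives the time, the measured TCP pose, the force, the opening and the grip force at its end, in the units of the state.
- manip.get_state(): the state, without advancing time (a new reading comes with each control period).
- cams.get_image(name): name is "scene" or "side" or "wrist"; returns the picture (384x512x3 uint8, blue, green, red); there is no depth.
- cams.get_calibration(name): a dict with "fx", "fy", "cx", "cy" (pixels), "k1" (the pictures are not rectified: a ray, as slopes to the right and down, at radius r is drawn at 1 + k1 r^2 times it, then the intrinsics apply), "extrinsics" (4x4, takes a point from camera to world coordinates). Camera axes: x right, y up, looking along -z (the intrinsics and any distortion apply to the point x, -y, -z); pixel columns grow to the right and rows downward; lengths in m; the calibration is good to about 2 mm. A picture is of the moment at which its call begins: read the wrist's pose just before it. get_calibration takes no time and is no camera call; for the wrist camera it gives the pose at the moment of the call.
- ticket.sign_off(): hands the job in; it is judged then, once.
The state is a dict: "clock": time; "qpos": joint angles; "qd": joint speeds; "effort": joint torques, N m; "position": TCP position; "ee_rot": TCP orientation; "contact_force": force on the tool from outside, world axes, zero at the start; "moment": the same for the moment, N m; "width": finger opening in m; "gripper_force": force on a finger pad.
Only numpy, scipy, OpenCV 4.12 (cv2) and the standard library are available. Lean on these libraries where they do the work, as an engineer would, in place of code of your own. Each camera call takes 0.05 s, during which the arm holds its last target. There are 200 camera calls.

## Working session

There is one attempt and no reset: what is moved stays moved. The work goes in short steps, Python scripts to look and compute and a tool call to move; the robot and the scene stay as the last step left them, time stands still between calls to the robot, and variables do not carry over. Pictures are saved under pics/ and viewed, at most 10 in all, crops included, and the job is handed in when it is done.

Besides the shell and the picture viewer there is one more tool, called after "Call:" as name([rows], argument=value, ...), one row to a line, values as JSON. step_arm: Moves the arm, as the interface text tells. Shift numbers are shares of 0.2 m and turn numbers shares of 0.15 rad, none past 1 either way. Its arguments: {"type":"object","properties":{"increments":{"type":"array"},"squeeze":{"type":"number"}},"required":["increments"]}

```bash
mkdir -p pics
cat > h.py <<'E'
import numpy as np, cv2
from rig import manip, cams, ticket
from scipy.spatial.transform import Rotation as R
def snap(n,f):
    im=cams.get_image(n); cv2.imwrite('pics/'+f,im); return im
def ray(c,u,v):
    d=np.array([(u-c['cx'])/c['fx'],(v-c['cy'])/c['fy']]); s=d.copy()
    for _ in range(30): s=d/(1+c['k1']*(s@s))
    T=np.array(c['extrinsics']); return T[:3,3],T[:3,:3]@np.array([s[0],-s[1],-1])
def onz(c,u,v,z):
    o,d=ray(c,u,v); return o+d*(z-o[2])/d[2]
def proj(c,P):
    T=np.array(c['extrinsics']); p=(np.atleast_2d(P)-T[:3,3])@T[:3,:3]
    s=np.c_[p[:,0]/-p[:,2],p[:,1]/p[:,2]]; r=(s**2).sum(1,keepdims=True); s=s*(1+c['k1']*r)
    return np.c_[s[:,0]*c['fx']+c['cx'],s[:,1]*c['fy']+c['cy']]
E
python3 - <<'E'
from h import *
import json
a=[snap(n,n+'0.png') for n in('scene','side','wrist')]
for n in('scene','side','wrist'):
    c=cams.get_calibration(n);print(n,c['fx'],c['k1'],np.round(c['extrinsics'],3).tolist())
print(manip.get_state())
E
```

```text
scene 473.5693033998223 -0.10475166785547572 [[-0.704, -0.535, 0.468, 1.231], [0.711, -0.534, 0.458, 0.649], [0.005, 0.655, 0.756, 1.102], [0.0, 0.0, 0.0, 1.0]]
side 369.47816828860203 0.01842333344047868 [[-0.952, 0.219, -0.216, 0.384], [-0.308, -0.668, 0.678, 0.598], [0.004, 0.711, 0.703, 0.674], [0.0, 0.0, 0.0, 1.0]]
wrist 318.9681765117513 0.008634014443670386 [[1.0, -0.002, 0.001, 0.575], [0.001, 0.957, 0.291, 0.076], [-0.002, -0.291, 0.957, 0.373], [0.0, 0.0, 0.0, 1.0]]
{'clock': 0.15, 'qpos': array([-1.20964478e-01,  2.76450455e-01,  1.50584094e+00,  2.93603266e-05,
        1.36072306e+00, -1.20989897e-01]), 'qd': array([ 0.0013382 , -0.00226171, -0.00526294,  0.00168664, -0.001363  ,
        0.00055382]), 'effort': array([ 9.65923646e-04, -4.17143512e+01, -2.46032345e+01, -1.26433165e-04,
        7.58384820e-03, -3.43765259e-05]), 'position': array([5.74634469e-01, 6.92896130e-05, 2.55638549e-01]), 'ee_rot': array([-5.68527548e-04,  7.07099787e-01,  7.07113417e-01, -4.27044186e-04]), 'contact_force': array([-0.57303866, -0.33116072, -0.21388353]), 'moment': array([-1.95906711e-02, -1.83479868e-02, -8.92387918e-05]), 'gripper_force': 0.0, 'width': 0.08540905072271014}
```

View pics/scene0.png

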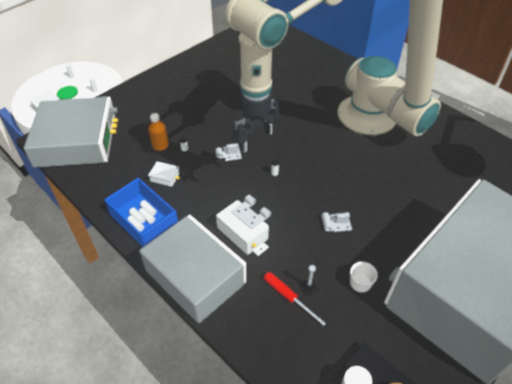

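View pics/wrist0.png

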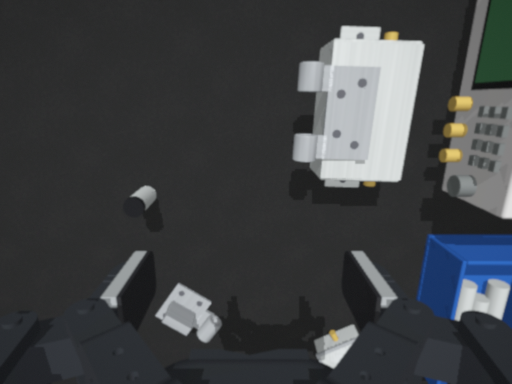

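The wrist view shows the housing at (365,110) with its knuckles at (310,75) and (305,148), a standoff at (140,200), a leaf at (190,310) and the module at (340,345). In the scene view the two leaves are at (230,152) and (337,222). I'll enlarge those next.

Run:
```python
from h import *
a=cv2.imread('pics/scene0.png');w=cv2.imread('pics/wrist0.png')
c=lambda i,x,y,s,f:cv2.resize(i[y:y+s,x:x+s],(f,f),interpolation=cv2.INTER_CUBIC)
o=np.zeros((600,800,3),np.uint8)
o[:300,:300]=c(a,200,122,60,300);o[300:,:300]=c(a,307,192,60,300);o[:500,300:]=c(w,140,260,100,500)
cv2.imwrite('pics/crop1.png',o)
for n,u,v in(('scene',230,152),('scene',337,222),('wrist',190,310),('scene',275,170),('scene',164,174)):
    print(n,u,v,onz(cams.get_calibration(n),u,v,0.01).round(3))
```

```text
scene 230 152 [ 0.491 -0.199  0.01 ]
scene 337 222 [0.47  0.232 0.01 ]
wrist 190 310 [ 0.497 -0.194  0.01 ]
scene 275 170 [ 0.446 -0.038  0.01 ]
scene 164 174 [ 0.707 -0.275  0.01 ]
```

View pics/crop1.png

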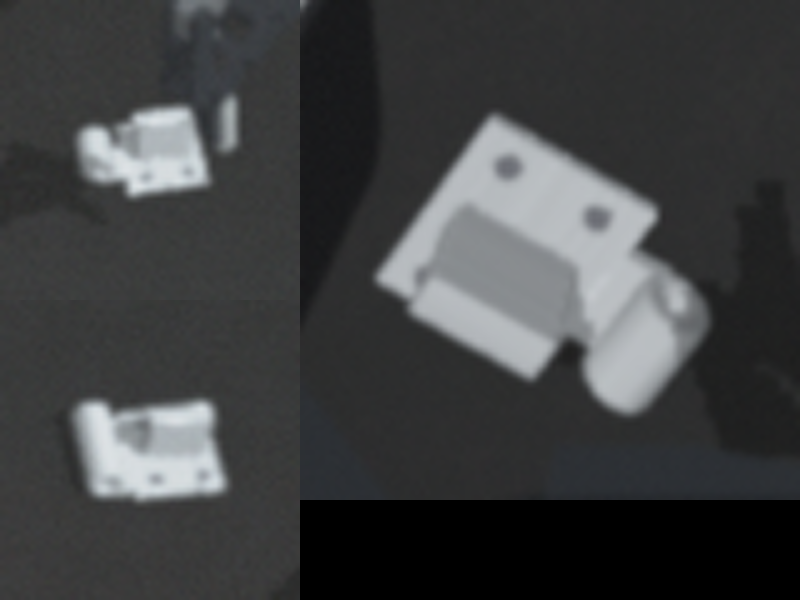

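View pics/side0.png

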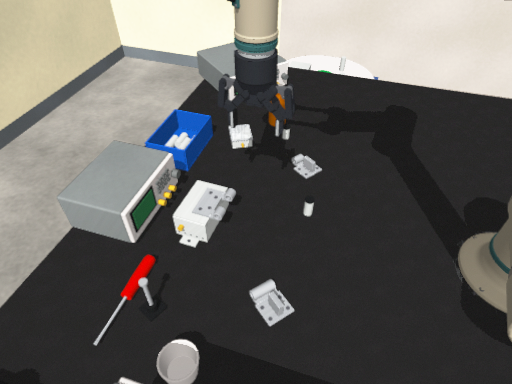

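The leaf at about (0.49, -0.195) has the short knuckle, so it's the one to use. Next I'll estimate its yaw from three plate corners in the crop, and the housing pose roughly.

```bash
cat >> h.py <<'E'
from scipy.optimize import least_squares
def fit(c,L,uv,x0):
    L=np.array(L);uv=np.array(uv)
    def W(p): cs,sn=np.cos(p[2]),np.sin(p[2]); return np.c_[p[0]+cs*L[:,0]-sn*L[:,1],p[1]+sn*L[:,0]+cs*L[:,1],L[:,2]]
    r=least_squares(lambda p:(proj(c,W(p))-uv).ravel(),x0,x_scale=[.01,.01,.1]); return r.x,r.fun.reshape(-1,2)
E
python3 - <<'E'
from h import *
c=cams.get_calibration('wrist')
m=lambda X,Y:(140+(X-300)/5,260+Y/5)
L=[(-.024,.03,.005),(.028,.03,.005),(-.024,-.03,.005),(-.018,-.006,.038),(.018,-.006,.038),(-.018,.006,.038)]
p,r=fit(c,L,[m(493,113),m(657,212),m(378,282),m(413,312),m(533,380),m(430,278)],[.49,-.195,-.5]);print(p,r.round(1).tolist())
# housing rough: top corners z=.06 (pixels from view)
L=[(-.04,.065,.06),(.04,.065,.06),(.04,-.065,.06),(-.04,-.065,.06)]
p,r=fit(c,L,[(335,40),(423,42),(407,182),(325,180)],[.7,.05,0]);print(p,r.round(1).tolist())
E
```

```text
[ 0.48549315 -0.1960751  -0.58702935] [[-0.6, 1.3], [0.2, 0.4], [0.2, -0.3], [-0.7, -0.3], [0.3, -0.6], [0.7, -0.4]]
[0.69191209 0.06010731 0.00833839] [[-0.3, 0.8], [2.0, -2.2], [-2.2, -0.3], [0.3, 2.2]]
```

Call:
step_arm([
  {"dp":[-0.03,-0.065,-0.02],"yaw":-0.96,"grip":1},
  {"dp":[-0.03,-0.065,-0.02],"yaw":-0.96,"grip":1},
  {"dp":[-0.03,-0.065,-0.02],"yaw":-0.96,"grip":1},
  {"dp":[-0.03,-0.065,-0.02],"yaw":-0.96,"grip":1},
  {"dp":[-0.03,-0.065,-0.02],"yaw":-0.96,"grip":1},
])

```text
clock: 0.78
position: [0.5446, -0.0654, 0.2358]
ee_rot: [-0.0, 0.912, 0.411, -0.0]
contact_force: [-0.2, 0.5, -0.3]
width: 0.0851
gripper_force: 0.0
```

Call:
step_arm([
  {"dp":[-0.03,-0.065,-0.02],"yaw":-0.96,"grip":1},
  {"dp":[-0.03,-0.065,-0.02],"yaw":-0.96,"grip":1},
  {"dp":[-0.03,-0.065,-0.02],"yaw":-0.96,"grip":1},
  {"dp":[-0.03,-0.065,-0.02],"yaw":-0.96,"grip":1},
  {"dp":[-0.03,-0.065,-0.02],"yaw":-0.96,"grip":1},
])

```text
clock: 1.4
position: [0.5146, -0.1303, 0.2159]
ee_rot: [-0.0, 0.998, 0.063, -0.0]
contact_force: [-0.8, -0.0, 0.1]
width: 0.0856
gripper_force: 0.0
```

Call:
step_arm([
  {"dp":[-0.03,-0.065,-0.02],"yaw":-0.96,"grip":1},
  {"dp":[-0.03,-0.065,-0.02],"yaw":-0.96,"grip":1},
  {"dp":[-0.03,-0.065,-0.02],"yaw":-0.96,"grip":1},
  {"dp":[-0.03,-0.065,-0.02],"yaw":-0.96,"grip":1},
  {"dp":[-0.03,-0.065,-0.02],"yaw":-0.96,"grip":1},
])

```text
clock: 2.02
position: [0.4846, -0.1953, 0.1959]
ee_rot: [-0.0, 0.956, -0.293, -0.0]
contact_force: [-1.1, -0.1, -0.2]
width: 0.0856
gripper_force: 0.0
```

Call:
step_arm([
  {"dp":[0,0,0],"yaw":0,"grip":1},
  {"dp":[0,0,0],"yaw":0,"grip":1},
])

```text
clock: 2.28
position: [0.4851, -0.1947, 0.1963]
ee_rot: [-0.0, 0.957, -0.289, -0.0]
contact_force: [1.0, -0.1, 0.3]
width: 0.0853
gripper_force: 0.0
```

Run:
```python
from h import *
s=manip.get_state();print(s['clock'],s['position'],s['ee_rot'],s['qpos'].round(2))
a=snap('wrist','w1.png')
cv2.imwrite('pics/w1c.png',cv2.resize(a[150:350,130:396],(798,600),interpolation=cv2.INTER_CUBIC))
```

```text
2.275 [ 0.48514677 -0.19465488  0.19632777] [-2.09040524e-04  9.57179596e-01 -2.89494689e-01 -5.07330860e-05] [-0.51  0.24  1.71  0.    1.19  1.64]
```

View pics/w1c.png

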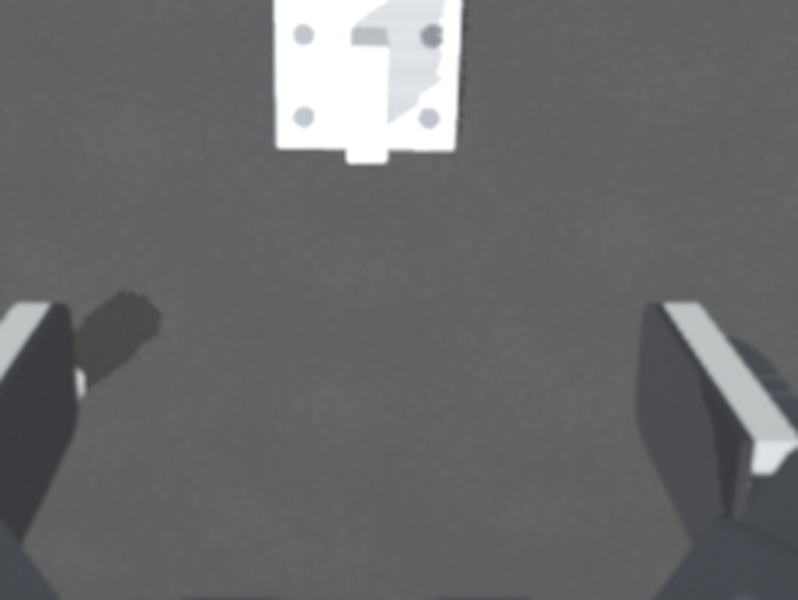

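The plate is aligned with the fingers: its -x corners are at crop (277,148) and (456,150), and the flange is at (367,60). There's a standoff beside the left finger at crop (80,385), so I need the full frame.

View pics/w1.png

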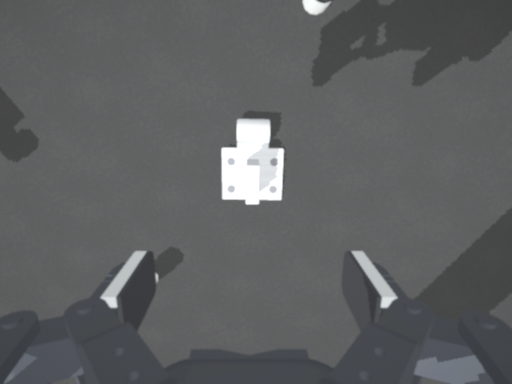

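Run:
```python
from h import *
c=cams.get_calibration('wrist');print(np.round(c['extrinsics'],3).tolist())
s=cams.get_calibration('scene')
for u,v in((184,151),(275,175)):print('base',onz(s,u,v,0.0).round(3))
for u,v,z in((156,278,.05),(156,278,.0),(315,5,.05)):print(onz(c,u,v,z).round(3))
k=lambda x,y:(130+x/3,150+y/3)
L=[(-.024,-.03,.005),(-.024,.03,.005),(.028,-.03,.005),(.028,.03,.005),(-.018,-.006,.038),(-.018,.006,.038)]
U=[k(277,148),k(456,150),(221.5,149),(283.8,149),k(346,163),k(388,163)]
for sg in(1,-1):
    p,r=fit(c,[(a,sg*b,z) for a,b,z in L],U,[.485,-.195,-.587]);print(p,r.round(1).tolist())
st=manip.get_state();m=R.from_quat(np.roll(st['ee_rot'],-1)).as_matrix();print(m.round(3), np.arctan2(m[1,1],m[0,1]))
```

```text
[[-0.553, 0.797, 0.243, 0.547], [-0.833, -0.529, -0.161, -0.234], [0.0, -0.291, 0.957, 0.314], [0.0, 0.0, 0.0, 1.0]]
base [ 0.589 -0.32   0.   ]
base [ 0.455 -0.029  0.   ]
[ 0.461 -0.073  0.05 ]
[ 0.445 -0.043 -0.   ]
[ 0.575 -0.311  0.05 ]
[ 0.47233685 -0.18927372 -3.68009013] [[-1.3, -32.1], [-0.1, -35.6], [3.1, 67.7], [-1.0, 65.1], [-0.0, -24.1], [-0.5, -24.7]]
[ 0.48320549 -0.19619551 -0.59257767] [[0.2, 0.3], [-0.4, 0.0], [0.1, -0.6], [-0.2, -0.2], [0.6, 0.2], [-0.2, 0.3]]
[[ 0.832 -0.554  0.   ]
 [-0.554 -0.832  0.   ]
 [ 0.    -0.    -1.   ]] -2.1581695196708375
```

Call:
step_arm([
  {"dp":[-0.01,-0.008,-0.2],"yaw":-0.035,"grip":1},
  {"dp":[0,0,-0.2],"yaw":0,"grip":1},
  {"dp":[0,0,-0.2],"yaw":0,"grip":1},
  {"dp":[0,0,-0.15],"yaw":0,"grip":1},
  {"dp":[0,0,-0.06],"yaw":0,"grip":1},
], squeeze=70)

```text
clock: 2.95
position: [0.4825, -0.1957, 0.0329]
ee_rot: [-0.0, 0.956, -0.292, -0.001]
contact_force: [0.5, 0.5, 0.5]
width: 0.0856
gripper_force: 0.0
```

Call:
step_arm([
  {"dp":[0,0,0],"yaw":0,"grip":0},
  {"dp":[0,0,0],"yaw":0,"grip":0},
  {"dp":[0,0,0],"yaw":0,"grip":0},
  {"dp":[0,0,0],"yaw":0,"grip":0},
  {"dp":[0,0,0],"yaw":0,"grip":0},
])

```text
clock: 3.58
position: [0.4835, -0.197, 0.0353]
ee_rot: [0.0, 0.956, -0.293, 0.001]
contact_force: [-0.7, -0.4, 5.5]
width: 0.011
gripper_force: 69.1
```

Call:
step_arm([
  {"dp":[0,0,0],"yaw":0,"grip":0},
  {"dp":[0,0,0],"yaw":0,"grip":0},
])

```text
clock: 3.82
position: [0.4835, -0.197, 0.0353]
ee_rot: [0.0, 0.956, -0.293, 0.001]
contact_force: [-0.3, -0.3, 5.9]
width: 0.0111
gripper_force: 69.1
```

Call:
step_arm([
  {"dp":[0,0,0.06],"yaw":0,"grip":0},
  {"dp":[0,0,0.15],"yaw":0,"grip":0},
  {"dp":[0,0,0.18],"yaw":0,"grip":0},
  {"dp":[0,0,0.18],"yaw":0,"grip":0},
  {"dp":[0,0,0.13],"yaw":0,"grip":0},
])

```text
clock: 4.45
position: [0.483, -0.1966, 0.1763]
ee_rot: [0.0, 0.956, -0.293, 0.001]
contact_force: [-0.2, 0.2, -2.6]
width: 0.0108
gripper_force: 68.1
```

Call:
step_arm([
  {"dp":[0.05,0.125,0],"yaw":0.395,"grip":0},
  {"dp":[0.05,0.125,0],"yaw":0.395,"grip":0},
  {"dp":[0.05,0.125,0],"yaw":0.395,"grip":0},
  {"dp":[0.05,0.125,0],"yaw":0.395,"grip":0},
  {"dp":[0.05,0.125,0],"yaw":0.395,"grip":0},
])

```text
clock: 5.08
position: [0.5328, -0.0706, 0.1745]
ee_rot: [-0.0, 0.989, -0.148, -0.0]
contact_force: [0.5, -0.0, -2.5]
width: 0.0111
gripper_force: 68.3
```

Call:
step_arm([
  {"dp":[0.05,0.125,0],"yaw":0.395,"grip":0},
  {"dp":[0.05,0.125,0],"yaw":0.395,"grip":0},
  {"dp":[0.05,0.125,0],"yaw":0.395,"grip":0},
  {"dp":[0.05,0.125,0],"yaw":0.395,"grip":0},
  {"dp":[0.05,0.125,0],"yaw":0.395,"grip":0},
])

```text
clock: 5.7
position: [0.5827, 0.0543, 0.1744]
ee_rot: [0.0, 1.0, 0.0, -0.0]
contact_force: [-0.0, 0.7, -2.3]
width: 0.011
gripper_force: 68.3
```

Call:
step_arm([
  {"dp":[0,0,0],"yaw":0,"grip":0},
  {"dp":[0,0,0],"yaw":0,"grip":0},
  {"dp":[0,0,0],"yaw":0,"grip":0},
])

```text
clock: 6.08
position: [0.5825, 0.0526, 0.1743]
ee_rot: [0.0, 1.0, -0.002, -0.0]
contact_force: [0.1, 0.5, -2.0]
width: 0.0109
gripper_force: 68.5
```

Run:
```python
from h import *
s=manip.get_state();print(s['clock'],s['position'],s['ee_rot'],s['qpos'].round(2),s['width'])
a=snap('wrist','w2.png'); snap('side','s2.png');snap('scene','sc2.png')
cv2.imwrite('pics/w2b.png',cv2.resize(a,(800,600),interpolation=cv2.INTER_CUBIC))
```

```text
6.075 [0.5825364  0.05261628 0.17433034] [ 2.08495492e-04  9.99998800e-01 -1.50502805e-03 -3.02351749e-04] [-0.03  0.35  1.61 -0.    1.18  1.55] 0.010925190545594496
```

View pics/w2b.png

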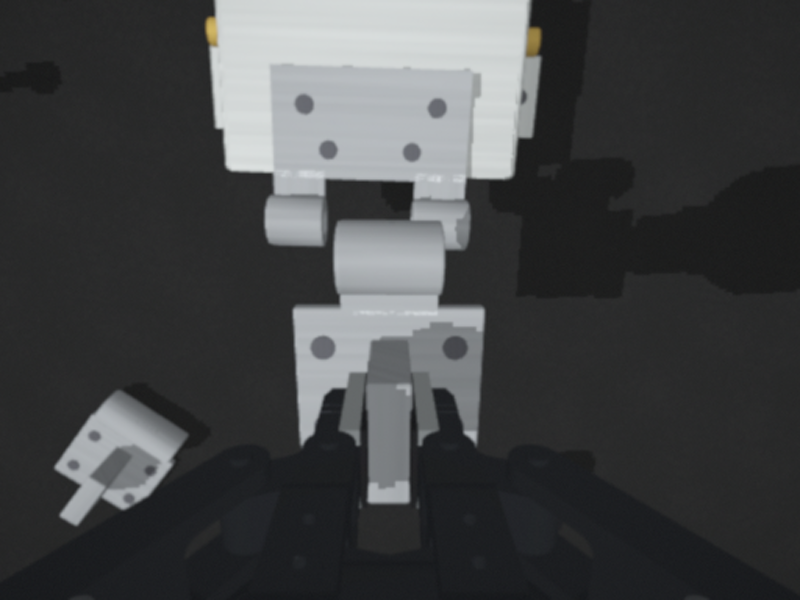

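The short leaf is held straight, with its knuckle at (389,257) just in front of and below the fixed knuckles at (296,221) and (441,224) in this 800x600 view. I'll enlarge it to measure.

Run:
```python
from h import *
a=cv2.imread('pics/w2.png')[38:203,130:350]
cv2.imwrite('pics/w2c.png',cv2.resize(a,(800,600),interpolation=cv2.INTER_CUBIC))
```

```text
(no output)
```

View pics/w2c.png

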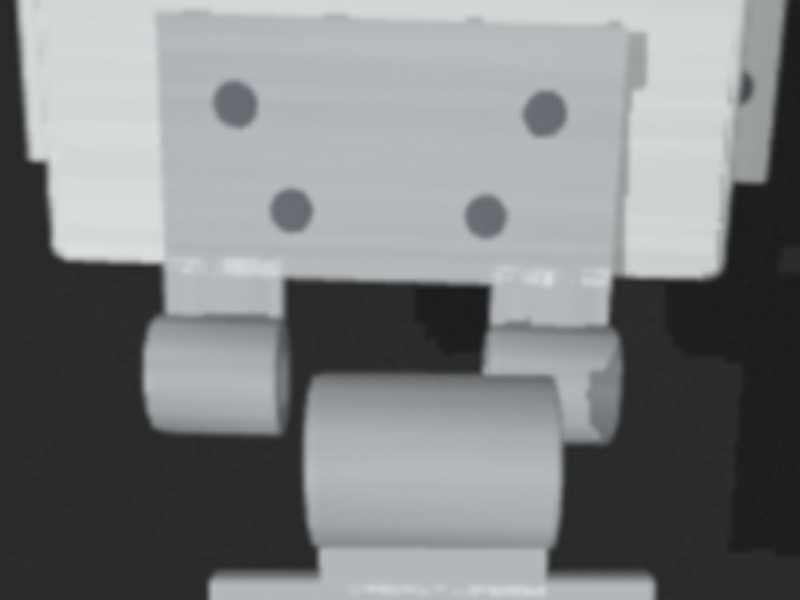

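```bash
cat >> h.py <<'E'
K=np.linspace(0,2*np.pi,180)
def ext(c,o,yaw,y0,y1,z):
    """silhouette umin,umax,vmin,vmax of a knuckle about axis point o (x,y)"""
    def ring(y):
        lx=.011*np.cos(K); cs,sn=np.cos(yaw),np.sin(yaw)
        return proj(c,np.c_[o[0]+cs*lx-sn*y,o[1]+sn*lx+cs*y,z+.011*np.sin(K)])
    a=np.r_[ring(y0),ring(y1)]; m=ring((y0+y1)/2)
    return [a[:,0].min(),a[:,0].max(),m[:,1].min(),m[:,1].max()]
E
python3 - <<'E'
from h import *
c=cams.get_calibration('wrist');E=np.array(c['extrinsics']);print(E.round(4).tolist())
px=lambda x,y:np.array((130+x/(800/220),38+y/(600/165)))
def P(a,b,t,d): return np.r_[px(a,0)[0],px(b,0)[0],px(0,t)[1],px(0,d)[1]]
for A,B in(((236,104),(545,113)),((291,210),(486,216)),((157,12),(628,27)),((143+73,316),(552,326))):
    w=[onz(c,*px(*q),.066) for q in(A,B)];d=w[0]-w[1];print('yaw',-np.arctan2(d[0],d[1]),'mid',(w[0]+w[1])/2)
h1,h2=P(143,290,316,434),P(483,622,326,442)
f=lambda p:np.r_[ext(c,p[:2],p[2],.019,.043,p[3])-h1,ext(c,p[:2],p[2],-.043,-.019,p[3])-h2]
for z in(.072,None):
    g=f if z is None else (lambda p:f(np.r_[p[:3],z]))
    r=least_squares(g,[.632,.06,0,.072],x_scale=[.01,.01,.1,.01]);print('housing',r.x,r.fun.round(1))
l=P(303,563,374,548);q=[px(210,574),px(655,574)]
def fl(p):
    cs,sn=np.cos(p[2]),np.sin(p[2]);W=[[p[0]-cs*.017-sn*y,p[1]-sn*.017+cs*y,p[3]-.006] for y in(.03,-.03)]
    return np.r_[ext(c,p[:2],p[2],-.015,.015,p[3])-l,(proj(c,W)-q).ravel()]
r=least_squares(lambda p:fl(np.r_[p[:3],.150]),[.627,.053,0],x_scale=[.01,.01,.1]);print('leaf z fixed',r.x,r.fun.round(1))
r=least_squares(fl,[.627,.053,0,.15],x_scale=[.01,.01,.1,.01]);print('leaf',r.x,r.fun.round(1))
E
```

```text
[[-0.0016, 0.9566, 0.2914, 0.6574], [-1.0, -0.0016, -0.0001, 0.054], [0.0003, -0.2914, 0.9566, 0.2916], [0.0, 0.0, 0.0, 1.0]]
yaw -0.02839209442508816 mid [0.6764971  0.06116829 0.066     ]
yaw -0.03072892955405499 mid [0.65847312 0.06177361 0.066     ]
yaw -0.030241272455211982 mid [0.69113014 0.06059028 0.066     ]
yaw -0.030615226480231565 mid [0.63883018 0.0628435  0.066     ]
housing [ 0.62842834  0.06263151 -0.02838902  0.072     ] [-0.3  0.2 -0.1  0.1 -0.2  0.3 -0.3  0.3]
housing [ 0.62832282  0.06266614 -0.0284215   0.07113461] [-0.   0.3 -0.   0.1 -0.3  0.  -0.3  0.3]
leaf z fixed [ 0.62888644  0.05376667 -0.0018816 ] [-0.3  0.3 -1.2  0.1 -0.8  0.7  0.8  0.7]
leaf [ 0.62835485  0.05376299 -0.00187842  0.14777216] [ 0.3 -0.3 -0.6 -0.1  0.1  0.4 -0.1  0.4]
```

Call:
step_arm([
  {"dp":[-0.001,0.03,0],"yaw":-0.1,"grip":0},
  {"dp":[0,0.0205,0],"yaw":-0.084,"grip":0},
  {"dp":[0,0,0],"yaw":0,"grip":0},
  {"dp":[0,0,-0.06],"yaw":0,"grip":0},
  {"dp":[0,0,-0.1],"yaw":0,"grip":0},
])

```text
clock: 6.85
position: [0.5832, 0.0634, 0.142]
ee_rot: [0.0, 1.0, -0.015, 0.001]
contact_force: [-0.1, -0.3, -2.7]
width: 0.0106
gripper_force: 68.4
```

Call:
step_arm([
  {"dp":[0,0,-0.1],"yaw":0,"grip":0},
  {"dp":[0,0,-0.08],"yaw":0,"grip":0},
  {"dp":[0,0,-0.0475],"yaw":0,"grip":0},
  {"dp":[0,0,0],"yaw":0,"grip":0},
  {"dp":[0,0,0],"yaw":0,"grip":0},
])

```text
clock: 7.48
position: [0.5834, 0.0634, 0.0974]
ee_rot: [0.0, 1.0, -0.015, 0.001]
contact_force: [-0.2, 0.4, -1.9]
width: 0.011
gripper_force: 68.4
```

Call:
step_arm([
  {"dp":[0,0,0],"yaw":0,"grip":0},
  {"dp":[0,0,0],"yaw":0,"grip":0},
])

```text
clock: 7.72
position: [0.5831, 0.0635, 0.0974]
ee_rot: [0.0, 1.0, -0.015, 0.001]
contact_force: [0.6, 1.2, -3.2]
width: 0.0112
gripper_force: 68.4
```

Run:
```python
from h import *
s=manip.get_state();print(s['clock'],s['position'],s['ee_rot'],s['contact_force'],s['width'])
a=snap('wrist','w3.png'); b=snap('side','s3.png');d=snap('scene','sc3.png')
c=cams.get_calibration('side');u=proj(c,[[.6284,.0626,.072]])[0];print(u)
e=cams.get_calibration('scene');v=proj(e,[[.6284,.0626,.072]])[0];print(v)
o=np.zeros((600,800,3),np.uint8)
o[:420,:]=cv2.resize(a[70:238,100:420],(800,420),interpolation=cv2.INTER_CUBIC)
for i,(im,w) in enumerate(((b,u),(d,v))):
    x,y=int(w[0])-40,int(w[1])-18;print(x,y);o[420:600,i*400:i*400+400]=cv2.resize(im[y:y+36,x:x+80],(400,180),interpolation=cv2.INTER_CUBIC)
cv2.imwrite('pics/c3.png',o)
```

```text
7.725 [0.58313395 0.06349447 0.09737385] [ 4.19303965e-05  9.99890547e-01 -1.47858067e-02  5.21478369e-04] [ 0.55534682  1.15765186 -3.15971059] 0.011159479178783252
[224.44709782 203.30080054]
[257.3587797  206.43410894]
184 185
217 188
```

View pics/c3.png

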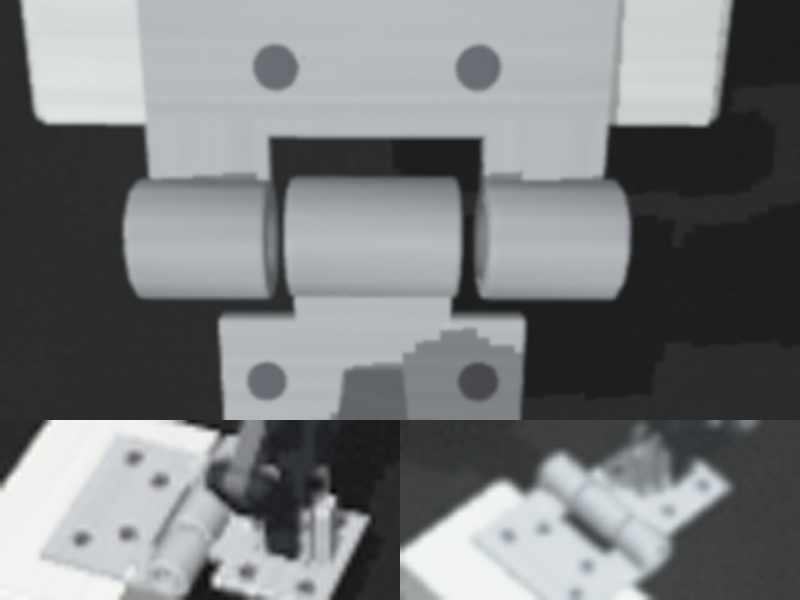

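The leaf knuckle at (373,237) sits between the fixed ones at (200,238) and (553,239), with gaps of about 7 px and 13 px. All three barrels are about 120 px high. I'll fit for the remaining offsets.

Run:
```python
from h import *
c=cams.get_calibration('wrist')
P=lambda a,b,t,d:np.r_[100+a/2.5,100+b/2.5,70+t/2.5,70+d/2.5]
h1,h2=P(124,277,179,298),P(475,630,179,299)
f=lambda p:np.r_[ext(c,p[:2],p[2],.019,.043,p[3])-h1,ext(c,p[:2],p[2],-.043,-.019,p[3])-h2]
r=least_squares(f,[.628,.063,0,.072],x_scale=[.01,.01,.1,.01]);print('housing',r.x.round(4),r.fun.round(1))
l=P(284,462,177,297);q=np.array([(100+x/2.5,70+316/2.5) for x in(220,526)])
def fl(p):
    cs,sn=np.cos(p[2]),np.sin(p[2]);ct,stt=np.cos(p[4]),np.sin(p[4]);lx=-.017*ct-.006*stt;lz=-.006*ct+.017*stt
    W=[[p[0]+cs*lx-sn*y,p[1]+sn*lx+cs*y,p[3]+lz] for y in(.03,-.03)]
    return np.r_[ext(c,p[:2],p[2],-.015,.015,p[3])-l,(proj(c,W)-q).ravel()]
r=least_squares(lambda p:fl(np.r_[p,0]),[.628,.063,0,.072],x_scale=[.01,.01,.1,.01]);print('leaf',r.x.round(4),r.fun.round(1))
r=least_squares(fl,[.628,.063,0,.072,0],x_scale=[.01,.01,.1,.01,.1]);print('leaf pitch free',r.x.round(4),r.fun.round(1))
# end of axis ring centres in side/scene for checking height
A=lambda y,z,dx=0:[.6284+.0284*y+dx,.0628+y,z]
for n,(x0,y0) in(('side',(184,185)),('scene',(217,188))):
    cc=cams.get_calibration(n);print(n,((proj(cc,[A(.043,.072),A(-.043,.072),A(0,.083),A(0.031,.083),A(-.031,.083)])-[x0,y0])*5).round(0).tolist())
```

```text
housing [ 0.6279  0.0626 -0.0296  0.0703] [-0.3  1.1 -0.4  0.4 -1.   0.2 -0.2  0.2]
leaf [ 0.6284  0.0633 -0.0275  0.0706] [ 0.2 -0.1 -0.3  0.1  0.   0.2 -0.1  0.1]
leaf pitch free [ 0.6284  0.0633 -0.0275  0.0708 -0.0113] [ 0.1 -0.  -0.3  0.2  0.   0.1 -0.1 -0. ]
side [[164.0, 158.0], [238.0, 30.0], [201.0, 75.0], [173.0, 122.0], [227.0, 30.0]]
scene [[256.0, 136.0], [150.0, 50.0], [202.0, 80.0], [241.0, 111.0], [164.0, 49.0]]
```

Call:
step_arm([
  {"dp":[-0.002,-0.003,-0.003],"yaw":-0.01,"grip":0},
  {"dp":[0,0,0],"yaw":0,"grip":0},
  {"dp":[0,0,0],"yaw":0,"grip":0},
  {"dp":[0,0,0],"yaw":0,"grip":0},
])

```text
clock: 8.38
position: [0.5824, 0.0629, 0.0962]
ee_rot: [0.0, 1.0, -0.016, -0.0]
contact_force: [0.7, -0.8, -3.1]
width: 0.0111
gripper_force: 68.4
```

Run:
```python
from h import *
s=manip.get_state();print(s['clock'],s['position'],s['ee_rot'],s['contact_force'],s['width'])
a,b,d=snap('wrist','w4.png'),snap('side','s4.png'),snap('scene','sc4.png')
z=lambda i,x,y,w,h,W,H:cv2.resize(i[y:y+h,x:x+w],(W,H),interpolation=cv2.INTER_CUBIC)
o=np.zeros((600,800,3),np.uint8)
o[:250]=z(a,140,130,224,70,800,250);o[250:,:400]=z(b,200,182,40,35,400,350);o[250:,400:]=z(d,240,188,40,35,400,350)
cv2.imwrite('pics/c4.png',o)
```

```text
8.375 [0.58243521 0.06288597 0.09620174] [ 3.48301560e-05  9.99879315e-01 -1.55355784e-02 -2.21775902e-05] [ 0.71518277 -0.77119243 -3.11095944] 0.01105594548195874
```

View pics/c4.png

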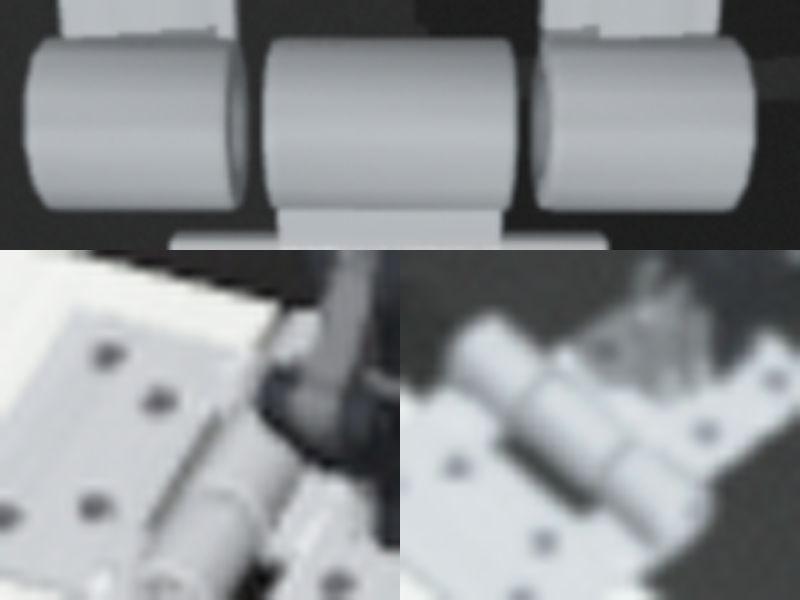

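The knuckles now line up in all three views. In the wrist view all three barrels span rows 38 to 210, with gaps of about 17 px on each side. The forward-kinematics bore height is 71.9 mm, and the measured force is only the leaf's weight. I'm handing it in.

```bash
python3 -c "
from rig import ticket
print(ticket.sign_off())"
```

```text
the job is handed in; nothing more can be done
None
```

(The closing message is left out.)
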